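Start the water-wall dust extractor before rasping plaster

ROBOT

A 7-joint arm with a two-finger parallel gripper is mounted at the origin on the work surface. World frame = base frame: x ahead of the robot, y to its left, z up, the work surface at z = 0. Lengths are in m, angles in degrees, forces in N, time in s.
With the tool pointing down it reaches from about 0.35 to 0.775 m from the base axis. Payload 3.1 kg.
Tool frame: the origin (TCP) lies on the centre line of the jaws, within the pads' length; the fingertips stand 8 mm ahead of it and the grasp point (between the pads) lies 11 mm behind it (arm.tcp_to_tips is the distance from the TCP to the fingertips, in m); z points along the fingers, y is the line along which they close (so a half turn about z gives the same grasp; the last joint's range is limited). The gripper opens to 85 mm and grips with 20 to 120 N. Pads are 22 mm wide; open, the fingers measure 114 mm over their backs; the gripper's body (76 mm by 85 mm) begins 54 mm behind the grasp point. The pads swing forward as they close: fully open they stand 13 mm farther back than shut.
Start: joints at [-74.353, 17.813, 0.802, 86.603, -0.252, 75.585, -1.558], TCP at [0.17, 0.523, 0.239] pointing down, gripper open.
Joint ranges: [-154.91, 154.91], [-16.99, 109.72], [-72.82, 74.43], [7.12, 147.25], [-82.49, 262.49], [11.32, 116.49], [-174.64, 174.64]. Speed limits (degrees/s): [159.86, 159.86, 180, 180, 180, 180, 180].

INTERFACE

Orientations are given as [roll, pitch, yaw] about the fixed x, y, z axes, in that order (R = Rz(yaw) Ry(pitch) Rx(roll)).
In Python, from rig import telemetry, optics, arm gives the robot as it stands. The module is installed in compiled form; this text tells all that it offers.
- The arm moves only by the tool play_rows, never from a script. Its argument "motion" is one flat list of numbers, 7 for each row, row after row: the opening, from 0 (shut) to 1 (fully open), then the shift along the tool's x, y, z in units of 25 mm (1.0 is 25 mm), then the turn, a rotation vector about the tool's x, y, z in units of 5 degrees (1.0 is 5 degrees). A call has 1 to 5 rows; each row shifts and turns the commanded pose from where the row before left it, along the tool's axes as they then stand; what a row does not reach is not made up. A row lasts 1/10 s, in which the tool goes at most 50 mm and 8.59 degrees, less where a joint would pass 70% of its speed; a pose out of reach is approached as far as the arm can. A call is refused whole if a number of a shift passes 1 or a number of a turn 1, either way. A call with a gripper value outside its range is refused whole. The fingers move at their own pace and stop on an object; "newtons" is the grip in N (left out, the last holds). Time passes only in rows, so rows that do not move let the fingers close. It gives the time, the measured TCP pose, the force, the opening and the grip force at its end, in the units of the state.
- telemetry.observe(): the state, without advancing time (a new reading comes with each control period).
- optics.get_image(name): name is "scene" or "side" or "wrist"; returns a dict with "pixels" (384x512x3 uint8, red, green, blue), "mtx" (3x3 intrinsics, pixels), "position" and "attitude" of the camera in the world; the wrist camera has in their place "tool_from_camera" (4x4, takes a point from camera to tool coordinates, whose origin is the TCP and whose axes are the flange's). Camera axes: x right, y down, z forward; pixel columns grow to the right and rows downward; lengths in m; the calibration is good to about 2 mm. A picture is of the moment at which its call begins: read the wrist's pose just before it. There is no depth.
- arm.finish_job(): hands the job in; it is judged then, once.
The state is a dict: "clock": time; "joint_positions": joint angles; "qvel": joint speeds; "effort": joint torques, N m; "position": TCP position; "eef_rot": TCP orientation; "wrist_force": force on the tool from outside, world axes, zero at the start; "torque": the same for the moment, N m; "grip_width": finger opening in m; "grip_force": force on a finger pad.
Only numpy, scipy, OpenCV 4.12 (cv2) and the standard library are available. Lean on these libraries where they do the work, as an engineer would, in place of code of your own. Each camera call takes 0.05 s, during which the arm holds its last target. There are 200 camera calls.

TASK

Start up the water-wall dust extraction from the control desk on the bench: with the fingertips gently press in the square main key, then the round water-pump key, and last the oblong fan key (water before air), each all the way down so that it stays in. Do not touch the mushroom-headed stop button, and leave the figure, bowl, rasp and brush where they are; nothing is to be picked up.

Things in the scene. Friction and masses are not known exactly. Their poses are not given: they have to be found in the camera images.
- desk: Grey control desk fixed to the bench, 150 mm deep (x), 270 wide (y). Origin: centre of its underside; x from its low front (robot's side) to its back, y along its width, z up. Flat top panel slopes 0.20 rad: 47 mm high in front, 62 in the middle, 77 at the back; outward normal in this frame (-0.199, 0, 0.980). A conduit elbow under 50 mm high stands within 65 mm behind the back
- main_top (a point): Centre of the top of the main key: black square cap 34 x 34 mm, flat, 16 mm above the panel when out; 4 mm steel bezel. The point moves with the cap; z is the panel's outward normal, x up the slope. Keys stand in one row at desk x = -12 mm, 58 mm apart, at y = 87, 29 and -29 mm, in any order. Behind it a white plate with a broken ring
- pump_top (a point): Centre of the top face of the water-pump key: black round cap, diameter 28 mm, flat top 16 mm above the panel when out. Same axes as main_top. Pictogram: drop
- fan_top (a point): Centre of the top face of the fan key: black oblong cap, 56 mm up the slope (x) by 26 mm (y), flat top 16 mm above the panel when out. Same axes as main_top. Pictogram: three blades
- main (a joint): How far the main key's plunger is pushed in along the panel's normal, m: 0 out, 0.006 fully in. It moves at about 3 N, does not spring back and stays where it is left. The cap rides on it on an over-travel spring (3 N/mm, up to 4 mm), so the cap gives about 1 mm first, and 7 mm of cap movement takes the key home; 8.5 mm takes 7 to 8 N
- pump (a joint): The same for the water-pump key (0 to 0.006 m, about 3 N, stays where it is left, same springy cap)
- fan (a joint): The same for the fan key (0 to 0.006 m, about 3 N, stays where it is left, same springy cap)
- stop: Black mushroom-headed stop button, head diameter 40 mm, top 32 mm above the panel, at desk y = -87 mm. Origin on its axis, 4 mm above the panel; z is the panel's outward normal. Springy; not to be touched
- figure: White plaster figure like a waisted vase with a lip, 200 mm high, foot diameter 116 mm, 0.9 kg, loose, standing 240 mm or more to one side of the desk's centre. Origin at the centre of its underside, z up
- bowl: Grey plastic mixing bowl, rim diameter 124 mm, 65 mm high, loose, on the side of the desk away from the figure. Origin at the centre of its underside
- rasp: Rasp lying in front of the desk (robot's side) roughly along the desk's width: wooden handle 105 mm long, diameter 26 mm, towards its own -x; steel blade 190 x 22 x 5 mm towards +x. Origin where they meet, on the bench
- brush: Wooden dusting brush, 200 mm long, lying on the bench behind the desk roughly along the desk's width. Origin at the bench, in the middle of its length; handle to its -x

How it is judged:
By the outcome, as a careful person would: the job done as asked, in the order asked, and still so for the second after the job is handed in, with the robot touching nothing.
It also fails if it takes over 43 s, if anything falls off the work surface, if the arm or the gripper's body presses on something with over 40 N, if the wrist force passes 120 N, or if a joint passes its speed limit or range.

## Working session

There is one attempt and no reset: what is moved stays moved. The work goes in short steps, Python scripts to look and compute and a tool call to move; the robot and the scene stay as the last step left them, time stands still between calls to the robot, and variables do not carry over. Pictures are saved under pics/ and viewed, at most 10 in all, crops included, and the job is handed in when it is done.

Besides the shell and the picture viewer there is one more tool, called after "Call:" by a JSON object that holds its "op" and its "data", one argument or row to a line. play_rows: Moves the arm, as the interface text tells. Its arguments: {"type":"object","properties":{"motion":{"type":"array"},"newtons":{"type":"number"}},"required":["motion"]}

```bash
mkdir -p pics; python3 - <<'E'
from rig import telemetry, optics, arm
import cv2,json,pickle
print(telemetry.observe(), arm.tcp_to_tips)
d={}
for n in("scene","side","wrist"):
    d[n]=optics.get_image(n); cv2.imwrite(f"pics/{n}0.png",d[n]["pixels"][:,:,::-1])
    print(n,{k:v for k,v in d[n].items() if k!="pixels"})
pickle.dump(d,open("d0.pkl","wb"))
E
```

```text
{'clock': 0.0, 'joint_positions': array([-74.35195465,  17.86337135,   0.80027626,  86.6912218 ,
        -0.25212698,  75.58362425,  -1.55710711]), 'qvel': array([-0.03109376,  0.0148232 , -0.03907768,  0.00689133, -0.0849409 ,
        0.0394355 , -0.04155399]), 'effort': array([-1.32055493e-04, -3.79911590e+01,  1.46105597e-01, -2.30591458e+01,
        1.24550951e-02,  1.37427467e-02, -9.23351507e-06]), 'position': array([0.17005782, 0.52231127, 0.23819806]), 'eef_rot': array([-1.79863640e+02,  5.14553407e-03,  1.61969799e+02]), 'wrist_force': array([ 0.10178775, -0.2744397 ,  0.11132872]), 'torque': array([-0.02058774,  0.01785444, -0.01246162]), 'grip_force': 0.0, 'grip_width': 0.08528451933874141} 0.008
scene {'mtx': array([[360.16752409,   0.        , 253.89120777],
       [  0.        , 360.16752409, 191.1598709 ],
       [  0.        ,   0.        ,   1.        ]]), 'position': array([1.08272821, 0.24425432, 0.80724842]), 'attitude': array([-142.68126826,    0.99992224,  113.82209771])}
side {'mtx': array([[462.83870404,   0.        , 253.62134735],
       [  0.        , 462.83870404, 189.60215395],
       [  0.        ,   0.        ,   1.        ]]), 'position': array([ 0.45190469, -0.77484005,  0.87310933]), 'attitude': array([-134.36972366,   -0.62954358,   -8.33319249])}
wrist {'mtx': array([[315.89817452,   0.        , 250.04099817],
       [  0.        , 315.89817452, 191.89301039],
       [  0.        ,   0.        ,   1.        ]]), 'tool_from_camera': array([[-4.85416669e-04, -9.60068485e-01, -2.79764668e-01,
         7.05243790e-02],
       [ 9.99999448e-01, -7.26844624e-04,  7.59224593e-04,
        -1.82616479e-04],
       [-9.32253049e-04, -2.79764145e-01,  9.60068307e-01,
        -1.33988611e-01],
       [ 0.00000000e+00,  0.00000000e+00,  0.00000000e+00,
         1.00000000e+00]])}
```

View pics/scene0.png

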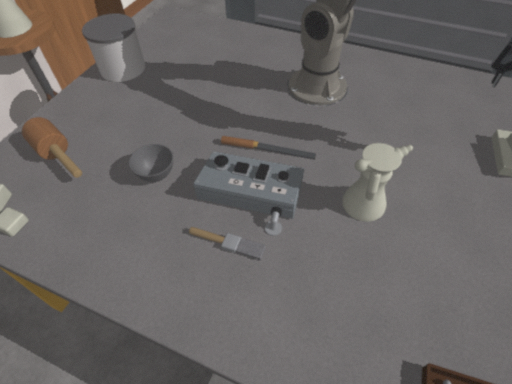

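View pics/side0.png

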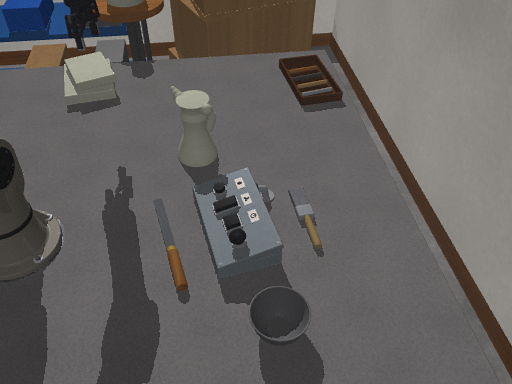

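The scene view shows the robot at the top, the desk near (250,180), the figure at (370,180) and the bowl at (152,163). The side view shows, from +y to -y: round key (220,187), oblong (227,205), square (232,221) and mushroom (237,238). I'll enlarge both.

```bash
python3 - <<'E'
import cv2,numpy as np
a=cv2.imread("pics/side0.png")[160:285,180:290]; b=cv2.imread("pics/scene0.png")[140:225,185:310]
a=cv2.resize(a,None,fx=4.6,fy=4.6,interpolation=cv2.INTER_CUBIC)
cv2.imwrite("pics/sidec.png",cv2.convertScaleAbs(a,alpha=1.8,beta=10))
b=cv2.resize(b,None,fx=6,fy=6,interpolation=cv2.INTER_CUBIC)
cv2.imwrite("pics/scenec.png",cv2.convertScaleAbs(b,alpha=1.8,beta=10))
E
```

```text
(no output)
```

View pics/sidec.png

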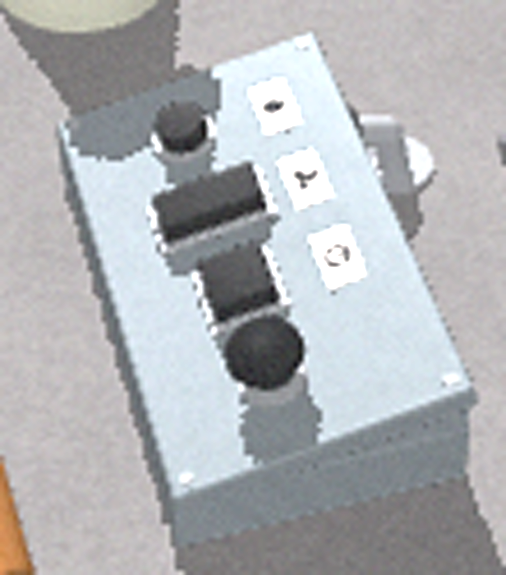

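View pics/scenec.png

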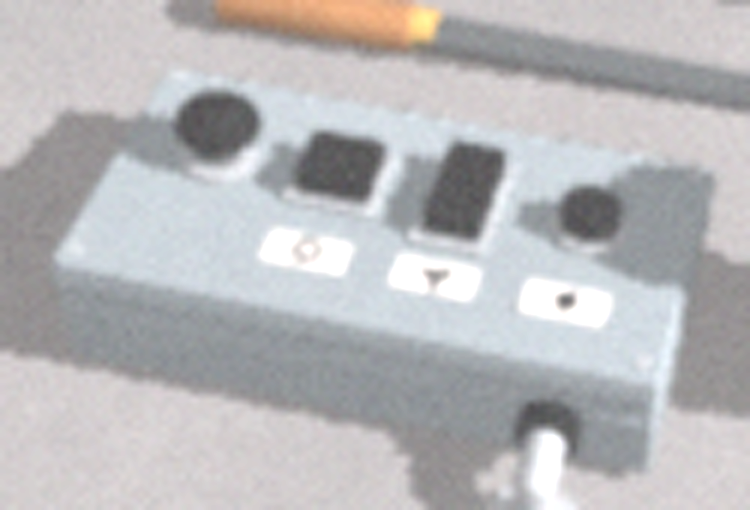

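```bash
cat > h.py <<'E'
import numpy as np,pickle
from scipy.spatial.transform import Rotation as Ro
def ray(im,uv):
    R=Ro.from_euler('xyz',im["attitude"],degrees=True).as_matrix()
    return im["position"],R@np.linalg.inv(im["mtx"])@np.array([*uv,1.])
def plane(im,uv,z):
    p,d=ray(im,uv); return p+d*(z-p[2])/d[2]
E
python3 - <<'E'
from h import *
np.set_printoptions(precision=4,suppress=True)
d=pickle.load(open("d0.pkl","rb"))
S=lambda u,v:(180+(u+.5)/4.6-.5,160+(v+.5)/4.6-.5); C=lambda u,v:(185+(u+.5)/6-.5,140+(v+.5)/6-.5)
s={"f+":(65,130,.047),"b+":(310,36,.077),"b-":(472,392,.077),"f-":(177,496,.047),"pump":(183,124,.0752),"fan":(210,198,.0752),"main":(238,278,.0752)}
c={"f+":(715,175,.047),"b+":(658,387,.077),"b-":(54,256,.077),"f-":(165,72,.047),"pump":(590,210,.0752),"fan":(466,189,.0752),"main":(342,163,.0752)}
A={}
for k in s:
    a=plane(d["side"],S(*s[k][:2]),s[k][2]);b=plane(d["scene"],C(*c[k][:2]),c[k][2]);A[k]=(a[:2]+b[:2])/2
    pa,da=ray(d["side"],S(*s[k][:2]));pb,db=ray(d["scene"],C(*c[k][:2]))
    t=np.linalg.lstsq(np.c_[da,-db],pb-pa,rcond=None)[0]
    print(k,a,b,"tri",(pa+da*t[0]+pb+db*t[1])/2)
# rigid fit
L={"f+":(-75,135),"b+":(75,135),"b-":(75,-135),"f-":(-75,-135),"pump":(-15.2,87),"fan":(-15.2,29),"main":(-15.2,-29)}
P=np.array([L[k] for k in L])/1e3;Q=np.array([A[k] for k in L])
z=lambda X:(X-X.mean(0))@[1,1j]
th=np.angle(np.vdot(z(P),z(Q)));R=np.array([[np.cos(th),-np.sin(th)],[np.sin(th),np.cos(th)]])
t=Q.mean(0)-R@P.mean(0);print("yaw",np.degrees(th),"origin",t,"\nres mm",1e3*(Q-P@R.T-t))
for k in("main","pump","fan"):print(k,R@(np.array(L[k])/1e3)+t)
E
```

```text
f+ [0.4324 0.0862 0.047 ] [0.432  0.0939 0.047 ] tri [0.4309 0.0923 0.0431]
b+ [0.5734 0.1126 0.077 ] [0.5762 0.1159 0.077 ] tri [0.574  0.1155 0.0742]
b- [ 0.6156 -0.1507  0.077 ] [ 0.6134 -0.1489  0.077 ] tri [ 0.6146 -0.1495  0.0768]
f- [ 0.4716 -0.1698  0.047 ] [ 0.4732 -0.1722  0.047 ] tri [ 0.4725 -0.1714  0.0478]
pump [0.4963 0.053  0.0752] [0.4968 0.0555 0.0752] tri [0.496  0.055  0.0737]
fan [ 0.505  -0.0041  0.0752] [0.5069 0.0005 0.0752] tri [ 0.5049 -0.0007  0.0721]
main [ 0.5133 -0.0616  0.0752] [ 0.5146 -0.0569  0.0752] tri [ 0.513  -0.0583  0.0722]
yaw 8.696492807803613 origin [ 0.5241 -0.0289] 
res mm [[ 2.6669 -3.1545]
 [-2.9913 -1.6221]
 [-4.1094  1.2396]
 [ 2.0005  2.7016]
 [ 0.6325 -0.5355]
 [ 1.3186  0.7057]
 [ 0.4822  0.6653]]
main [ 0.5134 -0.0599]
pump [0.4959 0.0548]
fan [ 0.5047 -0.0025]
```

```bash
cat >> h.py <<'E'
YAW=8.7; TOPS={"main":(.5134,-.0599,.0752),"pump":(.4959,.0548,.0752),"fan":(.5047,-.0025,.0752)}
Rd=Ro.from_euler('z',YAW,degrees=True)*Ro.from_euler('y',-.2)   # panel frame: x up slope, z normal
RT=Rd*Ro.from_matrix(np.array([[-1,0,0],[0,1,0],[0,0,-1.]]))      # tool goal: z=-normal, x down slope
N=Rd.apply([0,0,1])
def rows(goal,Rg=RT,grip=0,n=None):
    from rig import telemetry
    o=telemetry.observe(); p=o["position"]; R=Ro.from_euler('xyz',o["eef_rot"],degrees=True)
    out=[]; k=0
    rv=(R.inv()*Rg).as_rotvec(degrees=True)
    n=n or int(np.ceil(max(np.linalg.norm(np.array(goal)-p)/.024,np.abs(rv).max()/4.8,1)))
    for i in range(n):
        out.append([grip,*np.round(R.inv().apply((np.array(goal)-p)/n)/.025,2),*np.round(rv/n/5,2)])
        R=R*Ro.from_rotvec(rv/n,degrees=True)
    print(n,"rows, at",np.round(p,4),"err deg",np.round(rv,2),"F",np.round(o["wrist_force"],1),"t",round(o["clock"],2))
    for r in out: print(*[f"{x:g}" for x in r],sep=",")
E
python3 - <<'E'
from h import *
d=pickle.load(open("d0.pkl","rb"))
print("figure",plane(d["side"],(197,158),0), plane(d["side"],(194,98),.2),plane(d["scene"],(381,157),.2))
rows([.33,.25,.31],n=15,Rg=Ro.from_euler('xyz',[180,0,175],degrees=True))
E
```

```text
figure [4.47292702e-01 2.58279337e-01 1.11022302e-16] [0.45464301 0.26278232 0.2       ] [0.46152163 0.27339442 0.2       ]
15 rows, at [0.1701 0.5225 0.2385] err deg [-1.000e-01 -1.000e-02 -1.303e+01] F [-0.8  0.1  0.8] t 0.15
0,-0.63,-0.56,-0.19,-0,-0,-0.17
0,-0.62,-0.57,-0.19,-0,-0,-0.17
0,-0.61,-0.58,-0.19,-0,-0,-0.17
0,-0.6,-0.59,-0.19,-0,-0,-0.17
0,-0.6,-0.6,-0.19,-0,-0,-0.17
0,-0.59,-0.61,-0.19,-0,-0,-0.17
0,-0.58,-0.61,-0.19,-0,-0,-0.17
0,-0.57,-0.62,-0.19,-0,-0,-0.17
0,-0.56,-0.63,-0.19,-0,-0,-0.17
0,-0.55,-0.64,-0.19,-0,-0,-0.17
0,-0.54,-0.65,-0.19,-0,-0,-0.17
0,-0.53,-0.66,-0.19,-0,-0,-0.17
0,-0.52,-0.66,-0.19,-0,-0,-0.17
0,-0.51,-0.67,-0.19,-0,-0,-0.17
0,-0.5,-0.68,-0.19,-0,-0,-0.17
```

Call:
{"op": "play_rows", "data": {
  "motion": [0, 0, 0, -0.8, 0, 0, 0, 0, -0.2, -0.2, -0.8, 0, 0, -0.2, 0, -0.6, -0.6, -0.8, 0, 0, -0.2, 0, -0.7, -0.7, -0.5, 0, 0, -0.2, 0, -0.7, -0.7, 0, 0, 0, -0.2]
}}

```text
clock: 0.65
position: [0.2084, 0.4551, 0.3137]
eef_rot: [179.8, 0.0, 166.0]
wrist_force: [0.4, 0.4, -0.0]
grip_width: 0.0123
grip_force: 0.0
```

Call:
{"op": "play_rows", "data": {
  "motion": [0, -0.7, -0.7, 0, 0, 0, -0.2, 0, -0.7, -0.7, 0, 0, 0, -0.2, 0, -0.7, -0.7, 0, 0, 0, -0.2, 0, -0.7, -0.7, 0, 0, 0, -0.2, 0, -0.6, -0.7, 0, 0, 0, -0.2]
}}

```text
clock: 1.15
position: [0.2732, 0.3502, 0.3115]
eef_rot: [-180.0, -0.0, 171.0]
wrist_force: [0.7, -0.1, 0.3]
grip_width: 0.0003
grip_force: 0.0
```

```bash
python3 - <<'E'
from h import *
rows(np.array(TOPS["main"])+.19*N)
E
```

```text
20 rows, at [0.2732 0.3502 0.3115] err deg [ -1.81 -11.38 -17.67] F [ 0.7 -0.1  0.3] t 1.15
0,-0.53,-0.76,0.1,-0.02,-0.11,-0.18
0,-0.52,-0.77,0.1,-0.02,-0.11,-0.18
0,-0.51,-0.77,0.11,-0.02,-0.11,-0.18
0,-0.49,-0.78,0.11,-0.02,-0.11,-0.18
0,-0.48,-0.79,0.12,-0.02,-0.11,-0.18
0,-0.47,-0.8,0.12,-0.02,-0.11,-0.18
0,-0.45,-0.8,0.12,-0.02,-0.11,-0.18
0,-0.44,-0.81,0.13,-0.02,-0.11,-0.18
0,-0.42,-0.82,0.13,-0.02,-0.11,-0.18
0,-0.41,-0.82,0.13,-0.02,-0.11,-0.18
0,-0.4,-0.83,0.13,-0.02,-0.11,-0.18
0,-0.38,-0.84,0.14,-0.02,-0.11,-0.18
0,-0.37,-0.84,0.14,-0.02,-0.11,-0.18
0,-0.35,-0.85,0.14,-0.02,-0.11,-0.18
0,-0.34,-0.85,0.14,-0.02,-0.11,-0.18
0,-0.32,-0.86,0.15,-0.02,-0.11,-0.18
0,-0.31,-0.87,0.15,-0.02,-0.11,-0.18
0,-0.29,-0.87,0.15,-0.02,-0.11,-0.18
0,-0.28,-0.87,0.15,-0.02,-0.11,-0.18
0,-0.26,-0.88,0.15,-0.02,-0.11,-0.18
```

Call:
{"op": "play_rows", "data": {
  "motion": [0, -0.5, -0.8, 0, 0, -0.1, -0.2, 0, -0.5, -0.8, 0, 0, -0.1, -0.2, 0, -0.5, -0.8, 0, 0, -0.1, -0.2, 0, -0.5, -0.8, 0, 0, -0.1, -0.2, 0, -0.5, -0.8, 0, 0, -0.1, -0.2]
}}

```text
clock: 1.65
position: [0.3225, 0.2435, 0.3127]
eef_rot: [-179.9, 2.5, 176.0]
wrist_force: [-0.3, 0.9, -0.4]
grip_width: 0.0003
grip_force: 0.0
```

Call:
{"op": "play_rows", "data": {
  "motion": [0, -0.4, -0.8, 0.1, 0, -0.1, -0.2, 0, -0.4, -0.8, 0.1, 0, -0.1, -0.2, 0, -0.4, -0.8, 0.1, 0, -0.1, -0.2, 0, -0.4, -0.8, 0.1, 0, -0.1, -0.2, 0, -0.4, -0.8, 0.1, 0, -0.1, -0.2]
}}

```text
clock: 2.15
position: [0.3694, 0.1419, 0.3035]
eef_rot: [-179.6, 5.0, -179.0]
wrist_force: [1.2, 0.6, 0.1]
grip_width: -0.0004
grip_force: 0.0
```

Call:
{"op": "play_rows", "data": {
  "motion": [0, -0.3, -0.8, 0.2, 0, -0.1, -0.2, 0, -0.3, -0.8, 0.2, 0, -0.1, -0.2, 0, -0.3, -0.8, 0.2, 0, -0.1, -0.2, 0, -0.3, -0.8, 0.2, 0, -0.1, -0.2, 0, -0.3, -0.8, 0.2, 0, -0.1, -0.2]
}}

```text
clock: 2.65
position: [0.4144, 0.044, 0.2836]
eef_rot: [-179.0, 7.4, -173.9]
wrist_force: [-0.3, 1.0, -1.1]
grip_width: 0.0001
grip_force: 0.0
```

```bash
python3 - <<'E'
from h import *
rows(np.array(TOPS["main"])+.17*N)
E
```

```text
6 rows, at [0.4144 0.044  0.2836] err deg [-1.41 -4.07 -2.54] F [-0.3  1.  -1.1] t 2.65
0,-0.32,-0.76,0.34,-0.05,-0.14,-0.08
0,-0.31,-0.77,0.34,-0.05,-0.14,-0.08
0,-0.3,-0.77,0.34,-0.05,-0.14,-0.08
0,-0.29,-0.77,0.34,-0.05,-0.14,-0.08
0,-0.28,-0.78,0.34,-0.05,-0.14,-0.08
0,-0.27,-0.78,0.34,-0.05,-0.14,-0.08
```

Call:
{"op": "play_rows", "data": {
  "motion": [0, -0.32, -0.76, 0.34, -0.05, -0.16, -0.1, 0, -0.31, -0.77, 0.34, -0.05, -0.16, -0.1, 0, -0.3, -0.77, 0.34, -0.05, -0.16, -0.1, 0, -0.29, -0.77, 0.34, -0.05, -0.16, -0.1, 0, -0.28, -0.78, 0.34, -0.08, -0.16, -0.1]
}}

```text
clock: 3.15
position: [0.4695, -0.0463, 0.2485]
eef_rot: [180.0, 11.4, -171.3]
wrist_force: [0.4, -0.3, -0.7]
grip_width: 0.0002
grip_force: 0.0
```

Call:
{"op": "play_rows", "data": {
  "motion": [0, -0.1, -0.3, 0.2, 0, 0, 0, 0, 0, 0, 0, 0, 0, 0, 0, 0, 0, 0, 0, 0, 0]
}}

```text
clock: 3.45
position: [0.4737, -0.0522, 0.2443]
eef_rot: [180.0, 11.3, -171.4]
wrist_force: [-0.3, 0.4, 0.6]
grip_width: -0.0002
grip_force: 0.0
```

```bash
python3 - <<'E'
from h import *
from rig import optics,telemetry
import cv2
rows(np.array(TOPS["main"])+.10*N)
o=telemetry.observe(); w=optics.get_image("wrist"); pickle.dump((o,w),open("w1.pkl","wb"))
cv2.imwrite("pics/w1.png",cv2.convertScaleAbs(w["pixels"][:,:,::-1],alpha=1.5,beta=10))
R=Ro.from_euler('xyz',o["eef_rot"],degrees=True); M=w["tool_from_camera"]
for k,t in TOPS.items():
    q=np.linalg.inv(M)@np.r_[R.inv().apply(np.array(t)-o["position"]),1]; u=w["mtx"]@q[:3]; print(k,"predicted px",u[:2]/u[2])
E
```

```text
4 rows, at [ 0.4737 -0.0522  0.2443] err deg [ 0.01 -0.12 -0.07] F [-0.3  0.4  0.6] t 3.45
0,-0.04,-0.14,0.73,0,-0.01,-0
0,-0.04,-0.14,0.73,0,-0.01,-0
0,-0.04,-0.14,0.73,0,-0.01,-0
0,-0.04,-0.14,0.73,0,-0.01,-0
main predicted px [236.61771571 177.72258558]
pump predicted px [352.62977673 177.56173086]
fan predicted px [294.66302568 177.69376477]
```

View pics/w1.png

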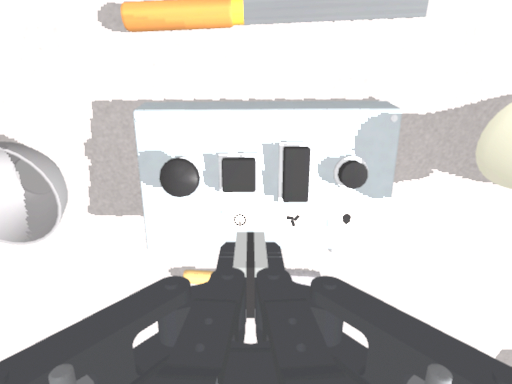

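The wrist view shows stop (180,177), main (238,175), fan (296,174), pump (353,174). That is about 3 px above the prediction, so I'll refine with contours.

```bash
python3 - <<'E'
from h import *
import cv2
o,w=pickle.load(open("w1.pkl","rb"))
R=Ro.from_euler('xyz',o["eef_rot"],degrees=True); M=w["tool_from_camera"]
g=w["pixels"].max(2); m=((g<60)*255).astype(np.uint8); m[:130]=0;m[212:]=0;m[:,:150]=0;m[:,390:]=0
for c in cv2.findContours(m,cv2.RETR_EXTERNAL,cv2.CHAIN_APPROX_NONE)[0]:
    if cv2.contourArea(c)<200: continue
    x,y,ww,h=cv2.boundingRect(c); uv=np.array([x+(ww-1)/2,y+(h-1)/2])
    p=o["position"]+R.apply(M[:3,3]); dd=R.apply(M[:3,:3]@np.linalg.inv(w["mtx"])@[*uv,1])
    nz=np.array(TOPS["fan"]); t=((nz-p)@N)/(dd@N); q=p+dd*t
    print(uv,(ww,h),"world",np.round(q,4),"size mm",np.round(np.array([ww,h])*t*1e3/w["mtx"][0,0],1))
E
```

```text
[352. 174.] (29, 27) world [0.4925 0.0533 0.0745] size mm [28.9 26.9]
[238.  174.5] (33, 34) world [ 0.51   -0.059   0.0745] size mm [32.9 33.9]
[179.  176.5] (39, 38) world [ 0.5208 -0.117   0.0749] size mm [39. 38.]
[296. 174.] (27, 55) world [ 0.5009 -0.0019  0.0744] size mm [26.9 54.8]
```

```bash
cat >> h.py <<'E'
TOPS={"main":(.5115,-.0595,.0748),"pump":(.4942,.0540,.0748),"fan":(.5028,-.0022,.0748)}
E
python3 - <<'E'
from h import *
rows(np.array(TOPS["main"])+.014*N,n=10)
E
```

```text
10 rows, at [ 0.4738 -0.0518  0.2445] err deg [ 0.03 -0.09 -0.02] F [-0.1  0.3 -0.1] t 3.5
0,-0.01,-0.05,0.64,0,-0,-0
0,-0.01,-0.05,0.64,0,-0,-0
0,-0.01,-0.05,0.64,0,-0,-0
0,-0.01,-0.05,0.64,0,-0,-0
0,-0.01,-0.05,0.64,0,-0,-0
0,-0.01,-0.05,0.64,0,-0,-0
0,-0.01,-0.05,0.64,0,-0,-0
0,-0.01,-0.05,0.64,0,-0,-0
0,-0.01,-0.05,0.64,0,-0,-0
0,-0.01,-0.05,0.64,0,-0,-0
```

Call:
{"op": "play_rows", "data": {
  "motion": [0, -0.02, -0.1, 0.9, 0, 0, 0, 0, -0.02, -0.1, 0.9, 0, 0, 0, 0, -0.02, -0.1, 0.9, 0, 0, 0, 0, -0.02, -0.1, 0.9, 0, 0, 0, 0, -0.02, -0.1, 0.9, 0, 0, 0]
}}

```text
clock: 4.0
position: [0.5007, -0.0598, 0.1342]
eef_rot: [180.0, 11.4, -171.2]
wrist_force: [0.2, 0.7, 0.2]
grip_width: 0.0002
grip_force: 0.0
```

Call:
{"op": "play_rows", "data": {
  "motion": [0, 0, 0, 0.7, 0, 0, 0, 0, 0, 0, 0.5, 0, 0, 0, 0, 0, 0, 0.4, 0, 0, 0, 0, 0, 0, 0.2, 0, 0, 0, 0, 0, 0, 0, 0, 0, 0]
}}

```text
clock: 4.5
position: [0.5091, -0.0596, 0.0904]
eef_rot: [180.0, 11.4, -171.4]
wrist_force: [0.4, -0.1, -0.2]
grip_width: 0.0002
grip_force: 0.0
```

```bash
python3 - <<'E'
from h import *
from rig import optics
import cv2
rows(np.array(TOPS["main"])+.008*N,n=1)
a=optics.get_image("scene")["pixels"][110:210,185:310,::-1]; b=optics.get_image("wrist")["pixels"][130:320,150:380,::-1]
a=cv2.resize(a,(475,380),interpolation=cv2.INTER_CUBIC)
b=cv2.resize(b,(320,380))
cv2.imwrite("pics/m1.png",cv2.convertScaleAbs(np.hstack([a,b]),alpha=1.6,beta=10))
E
```

```text
1 rows, at [ 0.5091 -0.0596  0.0904] err deg [ 0.   -0.09 -0.05] F [ 0.4 -0.1 -0.2] t 4.5
0,0.03,-0.01,0.31,0,-0.02,-0.01
```

View pics/m1.png

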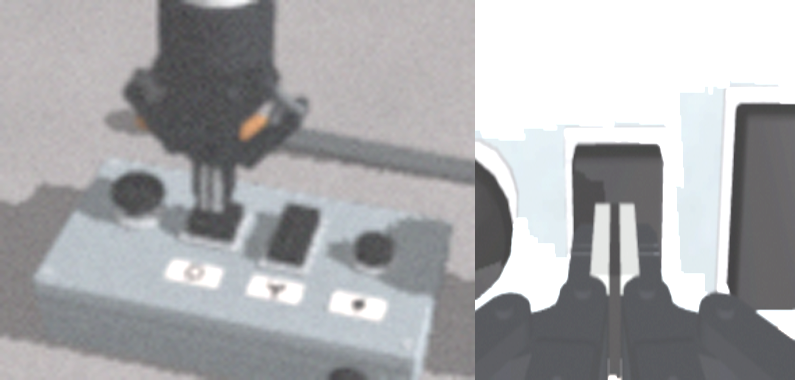

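The fingertips are above the square key, centred sideways. The cap's front edge fits a centre about 1 mm towards the robot from the TCP. I'll press slowly from here.

Call:
{"op": "play_rows", "data": {
  "motion": [0, 0.04, 0, 0.16, 0, 0, 0, 0, 0, 0, 0.08, 0, 0, 0, 0, 0, 0, 0.04, 0, 0, 0, 0, 0, 0, 0.04, 0, 0, 0, 0, 0, 0, 0, 0, 0, 0]
}}

```text
clock: 5.1
position: [0.5097, -0.0598, 0.0827]
eef_rot: [180.0, 11.4, -171.4]
wrist_force: [-0.7, -0.3, 1.8]
grip_width: -0.0001
grip_force: 0.8
```

Call:
{"op": "play_rows", "data": {
  "motion": [0, 0, 0, 0.04, 0, 0, 0, 0, 0, 0, 0.04, 0, 0, 0, 0, 0, 0, 0.04, 0, 0, 0, 0, 0, 0, 0, 0, 0, 0]
}}

```text
clock: 5.5
position: [0.5103, -0.0597, 0.0796]
eef_rot: [180.0, 11.4, -171.4]
wrist_force: [-1.0, 0.4, 2.7]
grip_width: -0.0001
grip_force: 1.2
```

Call:
{"op": "play_rows", "data": {
  "motion": [0, 0, 0, 0.04, 0, 0, 0, 0, 0, 0, 0.04, 0, 0, 0, 0, 0, 0, 0.04, 0, 0, 0, 0, 0, 0, 0, 0, 0, 0]
}}

```text
clock: 5.9
position: [0.511, -0.0596, 0.0766]
eef_rot: [-180.0, 11.4, -171.4]
wrist_force: [-1.8, 1.1, 2.3]
grip_width: -0.0001
grip_force: 1.2
```

Call:
{"op": "play_rows", "data": {
  "motion": [0, 0, 0, 0.04, 0, 0, 0, 0, 0, 0, 0.03, 0, 0, 0, 0, 0, 0, 0, 0, 0, 0]
}}

```text
clock: 6.2
position: [0.5113, -0.0596, 0.0752]
eef_rot: [180.0, 11.4, -171.4]
wrist_force: [-3.1, 1.6, 6.6]
grip_width: 0.0003
grip_force: 3.2
```

Main went home (about 8.3 mm travel, 7.3 N). Retracting.

Call:
{"op": "play_rows", "data": {
  "motion": [0, 0, 0, -0.2, 0, 0, 0, 0, 0, 0, -0.4, 0, 0, 0, 0, 0, 0, -0.6, 0, 0, 0, 0, 0, 0, -0.6, 0, 0, 0, 0, 0, 0, 0, 0, 0, 0]
}}

```text
clock: 6.7
position: [0.504, -0.0615, 0.1214]
eef_rot: [-180.0, 11.7, -171.4]
wrist_force: [0.7, -0.2, 0.0]
grip_width: -0.0001
grip_force: 0.0
```

```bash
python3 - <<'E'
from h import *
rows(np.array(TOPS["pump"])+.05*N-Rd.apply([.001,0,0]),n=6)
E
```

```text
6 rows, at [ 0.504  -0.0615  0.1214] err deg [-0.06  0.21 -0.08] F [ 0.7 -0.2  0. ] t 6.7
0,0.02,0.77,-0.02,-0,0.01,-0
0,0.02,0.77,-0.02,-0,0.01,-0
0,0.02,0.77,-0.02,-0,0.01,-0
0,0.02,0.77,-0.02,-0,0.01,-0
0,0.02,0.77,-0.02,-0,0.01,-0
0,0.02,0.77,-0.02,-0,0.01,-0
```

Call:
{"op": "play_rows", "data": {
  "motion": [0, 0, 0.92, 0, 0, 0.03, 0, 0, 0, 0.92, 0, 0, 0, 0, 0, 0, 0.92, 0, 0, 0, 0, 0, 0, 0.92, 0, 0, 0, 0, 0, 0, 0.92, 0, 0, 0, 0]
}}

```text
clock: 7.2
position: [0.4847, 0.0537, 0.1187]
eef_rot: [-180.0, 11.2, -171.4]
wrist_force: [0.2, 0.1, 0.5]
grip_width: -0.0001
grip_force: 0.0
```

Call:
{"op": "play_rows", "data": {
  "motion": [0, 0, 0, 0.5, 0, 0, 0, 0, 0, 0, 0.5, 0, 0, 0, 0, 0, 0, 0.3, 0, 0, 0, 0, 0, 0, 0, 0, 0, 0]
}}

```text
clock: 7.6
position: [0.4905, 0.0534, 0.0859]
eef_rot: [-180.0, 11.1, -171.4]
wrist_force: [-0.1, 0.3, -0.1]
grip_width: -0.0002
grip_force: 0.0
```

```bash
python3 - <<'E'
from h import *
from rig import optics
import cv2
rows(np.array(TOPS["pump"])+.008*N-Rd.apply([.001,0,0]),n=1)
a=optics.get_image("scene")["pixels"][110:210,185:310,::-1]; b=optics.get_image("wrist")["pixels"][130:320,150:380,::-1]
a=cv2.resize(a,(475,380),interpolation=cv2.INTER_CUBIC)
b=cv2.resize(b,(320,380))
cv2.imwrite("pics/p1.png",cv2.convertScaleAbs(np.hstack([a,b]),alpha=1.6,beta=10))
E
```

```text
1 rows, at [0.4905 0.0534 0.0859] err deg [-0.06 -0.38 -0.09] F [-0.1  0.3 -0.1] t 7.6
0,-0.02,0,0.15,-0.01,-0.08,-0.02
```

View pics/p1.png

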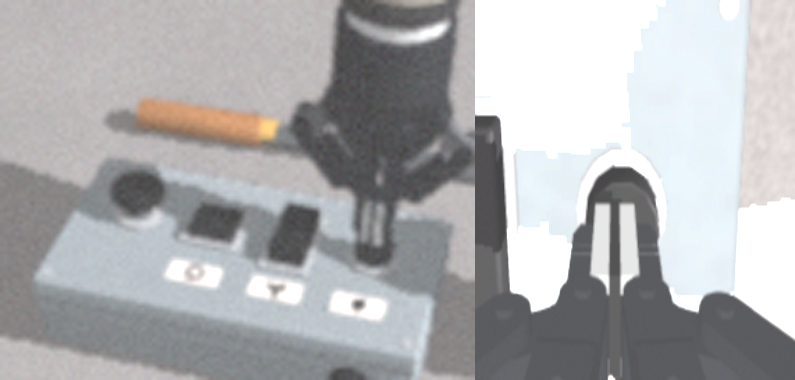

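The pump key is under the fingers, and its centre is about 1.5–2 mm to the right (+y). Main is visibly lower. Pressing pump after correcting.

Call:
{"op": "play_rows", "data": {
  "motion": [0, 0, 0.07, 0.06, 0, -0.06, 0, 0, 0, 0, 0.04, 0, 0, 0, 0, 0, 0, 0.04, 0, 0, 0, 0, 0, 0, 0, 0, 0, 0]
}}

```text
clock: 8.1
position: [0.4919, 0.0555, 0.0839]
eef_rot: [180.0, 11.5, -171.4]
wrist_force: [0.1, -0.7, -0.1]
grip_width: -0.0001
grip_force: 0.0
```

Call:
{"op": "play_rows", "data": {
  "motion": [0, 0, 0, 0.04, 0, 0, 0, 0, 0, 0, 0.04, 0, 0, 0, 0, 0, 0, 0.04, 0, 0, 0, 0, 0, 0, 0, 0, 0, 0]
}}

```text
clock: 8.5
position: [0.4927, 0.0556, 0.081]
eef_rot: [-180.0, 11.6, -171.4]
wrist_force: [-0.6, -0.6, 2.5]
grip_width: -0.0002
grip_force: 1.2
```

Call:
{"op": "play_rows", "data": {
  "motion": [0, 0, 0, 0.04, 0, 0, 0, 0, 0, 0, 0.04, 0, 0, 0, 0, 0, 0, 0.04, 0, 0, 0, 0, 0, 0, 0, 0, 0, 0]
}}

```text
clock: 8.9
position: [0.4933, 0.0557, 0.0779]
eef_rot: [-180.0, 11.6, -171.4]
wrist_force: [0.1, 0.4, 1.8]
grip_width: -0.0001
grip_force: 1.2
```

Call:
{"op": "play_rows", "data": {
  "motion": [0, 0, 0, 0.04, 0, 0, 0, 0, 0, 0, 0.04, 0, 0, 0, 0, 0, 0, 0.03, 0, 0, 0, 0, 0, 0, 0, 0, 0, 0]
}}

```text
clock: 9.3
position: [0.4938, 0.0558, 0.0754]
eef_rot: [180.0, 11.6, -171.4]
wrist_force: [-1.9, 0.1, 4.9]
grip_width: -0.0001
grip_force: 3.0
```

Call:
{"op": "play_rows", "data": {
  "motion": [0, 0, 0, 0.03, 0, 0, 0, 0, 0, 0, 0, 0, 0, 0]
}}

```text
clock: 9.5
position: [0.4939, 0.0558, 0.0749]
eef_rot: [180.0, 11.6, -171.4]
wrist_force: [-2.2, -0.7, 7.0]
grip_width: -0.0
grip_force: 3.9
```

Pump is home (7.3 N). Retract, then over to fan.

Call:
{"op": "play_rows", "data": {
  "motion": [0, 0, 0, -0.2, 0, 0, 0, 0, 0, 0, -0.4, 0, 0, 0, 0, 0, 0, -0.6, 0, 0, 0, 0, 0, 0, -0.3, 0, 0, 0, 0, 0, 0, 0, 0, 0, 0]
}}

```text
clock: 10.0
position: [0.4869, 0.0549, 0.1124]
eef_rot: [180.0, 11.7, -171.4]
wrist_force: [0.4, -1.1, -0.2]
grip_width: -0.0002
grip_force: 0.0
```

Call:
{"op": "play_rows", "data": {
  "motion": [0, 0, -0.58, 0, 0, 0, 0, 0, 0, -0.58, 0, 0, 0, 0, 0, 0, -0.58, 0, 0, 0, 0, 0, 0, -0.58, 0, 0, 0, 0, 0, 0, 0, 0, 0, 0, 0]
}}

```text
clock: 10.5
position: [0.4949, -0.005, 0.1109]
eef_rot: [-179.9, 11.5, -171.6]
wrist_force: [-0.2, -0.3, -0.1]
grip_width: 0.0002
grip_force: 0.0
```

```bash
python3 - <<'E'
from h import *
from rig import optics
import cv2
rows(np.array(TOPS["fan"])+.012*N-Rd.apply([.001,-.001,0]),n=3)
a=optics.get_image("scene")["pixels"][110:210,185:310,::-1]; b=optics.get_image("wrist")["pixels"][130:320,150:380,::-1]
a=cv2.resize(a,(475,380),interpolation=cv2.INTER_CUBIC)
b=cv2.resize(b,(320,380))
cv2.imwrite("pics/f1.png",cv2.convertScaleAbs(np.hstack([a,b]),alpha=1.6,beta=10))
E
```

```text
3 rows, at [ 0.4949 -0.005   0.1109] err deg [-0.13  0.06 -0.29] F [-0.2 -0.3 -0.1] t 10.5
0,0,0.04,0.33,-0.01,0,-0.02
0,0,0.04,0.33,-0.01,0,-0.02
0,0,0.03,0.33,-0.01,0,-0.02
```

View pics/f1.png

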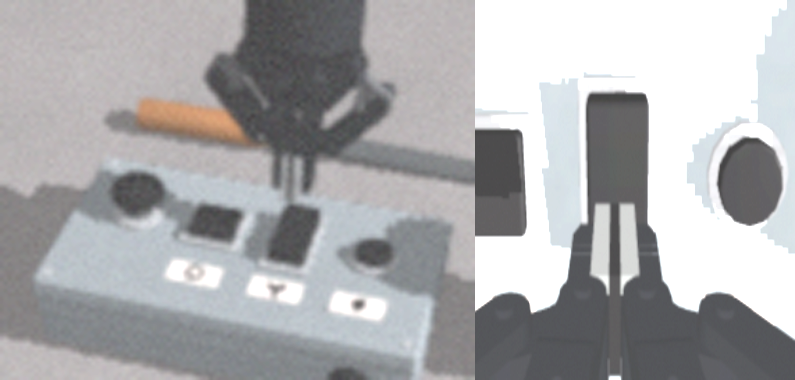

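The fan key is under the fingers, about 1 mm to the right. Descending and pressing.

Call:
{"op": "play_rows", "data": {
  "motion": [0, 0, 0.06, 0.4, 0, 0, 0, 0, 0, 0, 0.4, 0, 0, 0, 0, 0, 0, 0.24, 0, 0, 0, 0, 0, 0, 0.04, 0, 0, 0, 0, 0, 0, 0, 0, 0, 0]
}}

```text
clock: 11.1
position: [0.4999, -0.0003, 0.0842]
eef_rot: [-180.0, 11.5, -171.4]
wrist_force: [0.7, 0.2, -0.5]
grip_width: 0.0002
grip_force: 0.0
```

Call:
{"op": "play_rows", "data": {
  "motion": [0, 0, 0, 0.04, 0, 0, 0, 0, 0, 0, 0.04, 0, 0, 0, 0, 0, 0, 0.04, 0, 0, 0, 0, 0, 0, 0.04, 0, 0, 0, 0, 0, 0, 0, 0, 0, 0]
}}

```text
clock: 11.6
position: [0.5013, -0.0003, 0.0812]
eef_rot: [-180.0, 11.6, -171.4]
wrist_force: [-0.6, 0.3, 1.9]
grip_width: -0.0001
grip_force: 1.3
```

Call:
{"op": "play_rows", "data": {
  "motion": [0, 0, 0, 0.04, 0, 0, 0, 0, 0, 0, 0.04, 0, 0, 0, 0, 0, 0, 0.04, 0, 0, 0, 0, 0, 0, 0, 0, 0, 0]
}}

```text
clock: 12.0
position: [0.5019, -0.0002, 0.078]
eef_rot: [-180.0, 11.6, -171.4]
wrist_force: [0.1, 0.0, 2.7]
grip_width: 0.0002
grip_force: 1.2
```

Call:
{"op": "play_rows", "data": {
  "motion": [0, 0, 0, 0.04, 0, 0, 0, 0, 0, 0, 0.04, 0, 0, 0, 0, 0, 0, 0.03, 0, 0, 0, 0, 0, 0, 0, 0, 0, 0]
}}

```text
clock: 12.4
position: [0.5024, -0.0001, 0.0755]
eef_rot: [180.0, 11.6, -171.4]
wrist_force: [-0.3, -0.4, 5.8]
grip_width: 0.0002
grip_force: 2.9
```

Call:
{"op": "play_rows", "data": {
  "motion": [0, 0, 0, 0.02, 0, 0, 0, 0, 0, 0, 0, 0, 0, 0]
}}

```text
clock: 12.6
position: [0.5025, -0.0001, 0.0751]
eef_rot: [180.0, 11.6, -171.4]
wrist_force: [-1.3, 0.3, 7.1]
grip_width: -0.0
grip_force: 3.4
```

Fan is home. Retract well clear and check.

Call:
{"op": "play_rows", "data": {
  "motion": [0, 0, 0, -0.2, 0, 0, 0, 0, 0, 0, -0.6, 0, 0, 0, 0, 0, 0, -0.9, 0, 0, 0, 0, 0, 0, -0.9, 0, 0, 0, 0, 0, 0, -0.9, 0, 0, 0]
}}

```text
clock: 13.1
position: [0.4834, -0.0027, 0.1604]
eef_rot: [-180.0, 11.4, -171.4]
wrist_force: [0.3, 0.2, -0.0]
grip_width: -0.0004
grip_force: 0.0
```

Call:
{"op": "play_rows", "data": {
  "motion": [0, 0, 0, -0.9, 0, 0, 0, 0, 0, 0, -0.6, 0, 0, 0, 0, 0, 0, 0, 0, 0, 0, 0, 0, 0, 0, 0, 0, 0]
}}

```text
clock: 13.5
position: [0.4767, -0.0035, 0.1965]
eef_rot: [180.0, 11.5, -171.4]
wrist_force: [-0.3, 0.3, 0.2]
grip_width: -0.0002
grip_force: 0.0
```

```bash
python3 - <<'E'
from h import *
from rig import optics,telemetry
import cv2
print(telemetry.observe()["position"],telemetry.observe()["wrist_force"])
a=optics.get_image("scene")["pixels"][130:230,185:310,::-1]; b=optics.get_image("wrist")["pixels"][100:290,100:410,::-1]
a=cv2.resize(a,(375,300),interpolation=cv2.INTER_CUBIC)
b=cv2.resize(b,(425,300))
cv2.imwrite("pics/e1.png",cv2.convertScaleAbs(np.hstack([a,b]),alpha=1.6,beta=10))
E
```

```text
[ 0.4767422  -0.00352181  0.19648015] [-0.2517588   0.26781226  0.22221032]
```

View pics/e1.png

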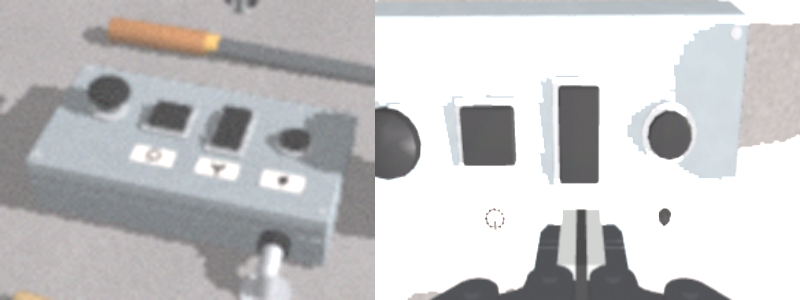

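All three keys sit low, the stop button is untouched, and the arm is clear.

```bash
python3 -c "
from rig import arm
print(arm.finish_job())"
```

```text
the job is handed in; nothing more can be done
None
```

I pressed the main, water-pump and fan keys fully in, in that order, each with about 7 N, without touching the stop button or the loose things, and handed the job in at about 13.6 s; no verdict came back.

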